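Pack seven turned lids in a round tin

ROBOT

A 7-joint arm with a two-finger parallel gripper is mounted at the origin on the work surface. World frame = base frame: x ahead of the robot, y to its left, z up, the work surface at z = 0. Lengths are in m, angles in degrees, forces in N, time in s.
With the tool pointing down it reaches from about 0.425 to 0.925 m from the base axis. Payload 6.8 kg.
Tool frame: the origin (TCP) lies at the centre of the arm's flange, where the gripper is bolted on; the fingertips stand 182 mm ahead of it and the grasp point (between the pads) lies 163 mm ahead of it; x points along the fingers, y is the direction in which the jaws open and shut, and the axes are right-handed (so a half turn about x gives the same grasp; the last joint's range is limited). The gripper opens to 88 mm and grips with 3 to 60 N. Pads are 20 mm wide; open, the fingers measure 115 mm over their backs; the gripper's body (75 mm by 178 mm) begins 61 mm behind the grasp point.
Start: joints at [68.119, 27.33, 1.283, 89.118, -0.659, 63.558, -4.761], TCP at [0.183, -0.65, 0.405] pointing down, gripper open.
Joint ranges: [-169.35, 169.35], [-19.33, 120.38], [-80.79, 83.38], [13.8, 139.57], [-78.32, 258.32], [9.67, 109.79], [-169.56, 169.56]. Speed limits (degrees/s): [136.94, 136.94, 180, 180, 180, 180, 180].

INTERFACE

Orientations are given as [roll, pitch, yaw] about the fixed x, y, z axes, in that order (R = Rz(yaw) Ry(pitch) Rx(roll)).
In Python, from bench import sensors, read_camera, get_calibration, ticket gives the robot as it stands. The module is installed in compiled form; this text tells all that it offers.
- The arm moves only by the shell command python3 -m crank 'ROWS' [FORCE]. ROWS is a JSON object of lists of equal length, an entry for each row: "slide": the shift along the tool's x, y, z in units of 20 cm (1.0 is 20 cm), a list of three; "twist": the turn, a rotation vector about the tool's x, y, z in units of 120 degrees (1.0 is 120 degrees), a list of three; "claw": the opening, from 0 (shut) to 1 (fully open). In form: {"slide": [[x, y, z], ...], "twist": [[ax, ay, az], ...], "claw": [claw, ...]}. A call has 1 to 20 rows; each row is the pose to reach, as a shift and turn from the pose measured when the call began, along the tool's axes at that moment; what a row does not reach only later rows make up. A row lasts 1/10 s, in which the tool goes at most 50 mm and 8.59 degrees, less where a joint would pass 70% of its speed; a pose out of reach is approached as far as the arm can. A call with a number of a shift or a turn outside -1 to 1 is refused whole. A call with a gripper value outside its range is refused whole. The fingers move at their own pace and stop on an object; FORCE is the grip in N (left out, the last holds). Time passes only in rows, so rows that repeat a pose let the fingers close. It gives the time, the measured TCP pose, the force and the opening at its end, in the units of the state.
- sensors.state(): the state, without advancing time (a new reading comes with each control period).
- read_camera(name): name is "scene" or "top" or "wrist"; returns the picture (420x560x3 uint8, red, green, blue); there is no depth.
- get_calibration(name): a dict with "mtx" (3x3 intrinsics, pixels), "pose" (4x4, takes a point from camera to world coordinates); the wrist camera has in their place "hand_eye" (4x4, takes a point from camera to tool coordinates, whose origin is the TCP and whose axes are the tool frame's). Camera axes: x right, y down, z forward; pixel columns grow to the right and rows downward; lengths in m; the calibration is good to about 2 mm. A picture is of the moment at which its call begins: read the wrist's pose just before it. get_calibration takes no time and is no camera call.
- ticket.close_job(): hands the job in, once; it reports no verdict.
The state is a dict: "t": time; "joint_positions": joint angles; "joint_vel": joint speeds; "joint_efforts": joint torques, N m; "tool_pos": TCP position; "ee_rot": TCP orientation; "contact_force": force on the tool from outside, world axes, zero at the start; "torque": the same for the moment, N m; "width": opening from 0.0 (shut) to 1.0 (fully open).
Only numpy, scipy, OpenCV 4.12 (cv2) and the standard library are available. Lean on these libraries where they do the work, as an engineer would, in place of code of your own. Each camera call takes 0.05 s, during which the arm holds its last target. There are 200 camera calls.

TASK

Pack all seven of the small matching wooden lids into the round tin in a single layer, knobs up: one in the middle and six in a ring close around it, every one lying flat on the tin's floor. Four already lie loose in the tin, some of them where they block the rest, and three stand in the tray and on the bench hook board. Leave the other things on the bench, including the larger lid, where they are.

Things in the scene. Friction and masses are not known exactly. Their poses are not given: they have to be found in the camera images.
- tin: Open round aluminium tin, fixed to the bench, its rim open upward: 174 mm outside, 170 mm inside, wall 2 mm, floor 3 mm thick, rim 30 mm above the bench. Origin: centre of its underside, on the bench; z up. Seven lids lie flat in it only as one in the middle (touching or nearly) with six in a ring about it, lid centres about 56 mm apart, with some 2 mm of play each. At the start four lids lie loose in it.
- tray: Dark wooden tray fixed to the bench, 222 mm long (its x) by 74 mm wide (its y), 36 mm tall, walls and floor 6 mm. Origin: centre of its underside. One lid stands near one end of it and a small plain disc near the other.
- hookboard: Dark wooden bench hook board fixed to the bench: board 200 mm (its x) by 180 mm (its y), 6 mm thick, with a fence 20 mm thick along its +x edge whose top is 40 mm above the bench. Origin: centre of its underside. Two lids, a wood offcut and a try square stand on it.
- lid1_mid (a point): Turned pale-wood lid like the other six, standing knob up: a disc 54 mm across and 14 mm thick (lower edge bevelled 4 mm, upper 2 mm) with a plain upright round knob, 18 mm across and 30 mm tall, on its middle; 44 mm tall in all, about 30 g, round so its yaw does not matter. This point is its centre, on its axis, 22 mm above its underside; z along its axis. At the start it lies loose in the tin, in or out of its proper place.
- lid2_mid (a point): Turned pale-wood lid like the other six, standing knob up: a disc 54 mm across and 14 mm thick (lower edge bevelled 4 mm, upper 2 mm) with a plain upright round knob, 18 mm across and 30 mm tall, on its middle; 44 mm tall in all, about 30 g, round so its yaw does not matter. This point is its centre, on its axis, 22 mm above its underside; z along its axis. At the start it lies loose in the tin, in or out of its proper place.
- lid3_mid (a point): Turned pale-wood lid like the other six, standing knob up: a disc 54 mm across and 14 mm thick (lower edge bevelled 4 mm, upper 2 mm) with a plain upright round knob, 18 mm across and 30 mm tall, on its middle; 44 mm tall in all, about 30 g, round so its yaw does not matter. This point is its centre, on its axis, 22 mm above its underside; z along its axis. At the start it lies loose in the tin, in or out of its proper place.
- lid4_mid (a point): Turned pale-wood lid like the other six, standing knob up: a disc 54 mm across and 14 mm thick (lower edge bevelled 4 mm, upper 2 mm) with a plain upright round knob, 18 mm across and 30 mm tall, on its middle; 44 mm tall in all, about 30 g, round so its yaw does not matter. This point is its centre, on its axis, 22 mm above its underside; z along its axis. At the start it lies loose in the tin, in or out of its proper place.
- lid5_mid (a point): Turned pale-wood lid like the other six, standing knob up: a disc 54 mm across and 14 mm thick (lower edge bevelled 4 mm, upper 2 mm) with a plain upright round knob, 18 mm across and 30 mm tall, on its middle; 44 mm tall in all, about 30 g, round so its yaw does not matter. This point is its centre, on its axis, 22 mm above its underside; z along its axis. At the start it stands in the dark wooden tray (underside 6 mm above the bench).
- lid6_mid (a point): Turned pale-wood lid like the other six, standing knob up: a disc 54 mm across and 14 mm thick (lower edge bevelled 4 mm, upper 2 mm) with a plain upright round knob, 18 mm across and 30 mm tall, on its middle; 44 mm tall in all, about 30 g, round so its yaw does not matter. This point is its centre, on its axis, 22 mm above its underside; z along its axis. At the start it stands on the bench hook board (underside 6 mm above the bench).
- lid7_mid (a point): Turned pale-wood lid like the other six, standing knob up: a disc 54 mm across and 14 mm thick (lower edge bevelled 4 mm, upper 2 mm) with a plain upright round knob, 18 mm across and 30 mm tall, on its middle; 44 mm tall in all, about 30 g, round so its yaw does not matter. This point is its centre, on its axis, 22 mm above its underside; z along its axis. At the start it stands on the bench hook board (underside 6 mm above the bench).
- disc_mid (a point): Bystander: plain wooden disc without a knob, 38 mm across, 20 mm tall, lying in the tray. Point at its centre.
- offcut_mid (a point): Bystander: upright pale wood offcut 40 (x) by 30 (y) by 55 mm tall, on the board. Point at its centre.
- square: Bystander: small try square lying on the board: black stock 75 (x) by 14 (y) by 14 mm, centred on the origin, with a steel blade 18 mm wide reaching 61 mm towards -y at x = +28 mm. Origin: underside of the stock's centre.
- big_lid_mid (a point): Bystander: a larger lid, disc 74 mm across, same knob, 44 mm tall, standing on the bench near the robot; it does not belong in the tin. Point at its centre.
- glue_mid (a point): Bystander: white glue bottle, 54 mm across, 160 mm tall, standing at the back. Point at its mid-height.
- wax_mid (a point): Bystander: wax jar, 72 mm across, 75 mm tall, standing at the back. Point at its mid-height.
- mallet_mid (a point): Bystander: wooden mallet lying along its own x at the left side, 280 mm long, head (110 mm along y, 56 mm tall) at its +x end. Point near its middle, 28 mm up.
Things that resemble listed ones, but are neither listed nor needed, are in the scene too. What is shaped like the part that bears lid1_mid but grey or red is not meant. What is shaped like the part that bears lid5_mid but red is not meant.

How it is judged:
By the outcome, as a careful person would: the job done as asked, in the order asked, and still so for the second after the job is handed in, with the robot touching nothing.
It also fails if it takes over 70 s, if anything falls off the work surface, if the arm or the gripper's body presses on something with over 40 N, if the wrist force passes 120 N, or if a joint passes its speed limit or range.

## Working session

There is one attempt and no reset: what is moved stays moved. The work goes in short steps, Python scripts to look and compute and a shell command to move; the robot and the scene stay as the last step left them, time stands still between calls to the robot, and variables do not carry over. Pictures are saved under pics/ and viewed, about 8 in all and at most 12, crops included, and the job is handed in when it is done.

```bash
mkdir -p pics; ls
python3 - <<'E'
from bench import sensors, read_camera, get_calibration
import cv2, numpy as np
np.set_printoptions(precision=4,suppress=True)
for n in ("scene","top"):
    im=read_camera(n); cv2.imwrite(f"pics/{n}0.png",im[:,:,::-1]); c=get_calibration(n); print(n,c["mtx"],c["pose"])
print(get_calibration("wrist"))
print(sensors.state())
E
```

```text
pics
scene [[393.7023   0.     270.5848]
 [  0.     393.7023 205.3915]
 [  0.       0.       1.    ]] [[ 0.8807  0.3204 -0.349   0.9636]
 [ 0.4737 -0.6054  0.6396 -0.7384]
 [-0.0064 -0.7286 -0.6849  0.8957]
 [ 0.      0.      0.      1.    ]]
top [[513.123    0.     283.2003]
 [  0.     513.123  207.9298]
 [  0.       0.       1.    ]] [[ 0.0231 -0.9802  0.1964  0.2105]
 [-0.9995 -0.0268 -0.0162  0.0526]
 [ 0.0211 -0.196  -0.9804  1.7095]
 [ 0.      0.      0.      1.    ]]
{'mtx': array([[355.9133,   0.    , 280.7911],
       [  0.    , 355.9133, 216.7074],
       [  0.    ,   0.    ,   1.    ]]), 'hand_eye': array([[ 0.0007, -0.2658,  0.964 ,  0.0215],
       [ 1.    ,  0.0002, -0.0006,  0.0001],
       [ 0.    ,  0.964 ,  0.2658, -0.0729],
       [ 0.    ,  0.    ,  0.    ,  1.    ]])}
{'t': 0.1, 'joint_positions': array([68.1183, 27.3711,  1.2813, 89.1689, -0.6595, 63.5582, -4.7612]), 'joint_vel': array([ 0.0248, -0.1405, -0.051 , -0.0372, -0.008 ,  0.0529, -0.0998]), 'joint_efforts': array([  0.0041, -58.4089,   1.5399, -27.3312,  -0.0542,   0.0131,
         0.    ]), 'tool_pos': array([ 0.1825, -0.6496,  0.4038]), 'ee_rot': array([-85.8752,  89.9092, 109.8127]), 'contact_force': array([-0.5084, -0.0574,  0.1436]), 'torque': array([-0.0224, -0.0021,  0.0969]), 'width': 0.9977328269117252}
```

View pics/top0.png

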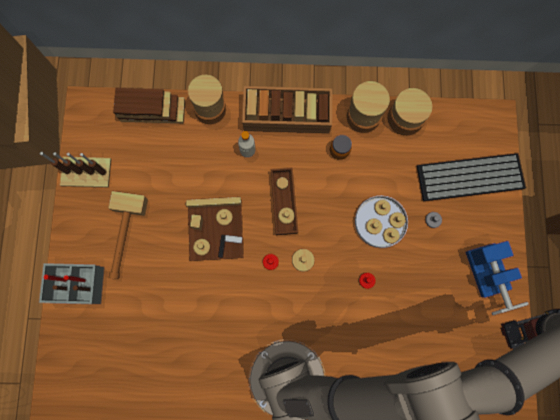

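View pics/scene0.png

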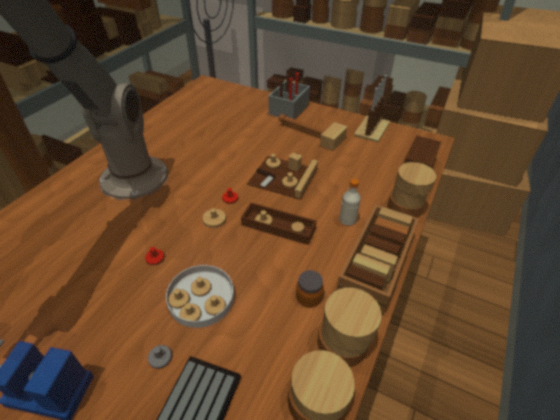

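The top view shows the tin at (381,222) with lids at (383,206), (397,219), (375,227) and (392,235). The tray lid is at (286,215) and the board lids at (224,216) and (202,246).

Possible mix-ups: grey lid (433,219), red lids (270,261) and (367,280), big lid (303,259), disc (282,183) and offcut (195,221). None of these are targets. The scene view agrees.

```bash
cat > h.py <<'E'
import cv2, numpy as np
from scipy.spatial.transform import Rotation as Ro
from bench import sensors, read_camera, get_calibration
np.set_printoptions(precision=4,suppress=True)
def rot(s): return Ro.from_euler('xyz',s["ee_rot"],degrees=True).as_matrix()
def campose(n,s):
    c=get_calibration(n)
    if n!="wrist": return c["mtx"],c["pose"]
    T=np.eye(4);T[:3,:3]=rot(s);T[:3,3]=s["tool_pos"]
    return c["mtx"],T@c["hand_eye"]
def ray(K,P,px,z):
    px=np.atleast_2d(px).astype(float)
    d=np.c_[px,np.ones(len(px))]@np.linalg.inv(K).T@P[:3,:3].T
    return P[:3,3]+d*((z-P[2,3])/d[:,2])[:,None]
def proj(K,P,X):
    q=(np.atleast_2d(X)-P[:3,3])@P[:3,:3]@K.T
    return q[:,:2]/q[:,2:]
def down(yaw): # jaw (tool y) direction at world angle yaw, tool x down
    y=np.array([np.cos(np.radians(yaw)),np.sin(np.radians(yaw)),0]);x=np.array([0,0,-1.])
    return np.c_[x,y,np.cross(x,y)]
def go(x,y,zg,yaw,s=None,label=''): # grasp point target -> slide, twist
    s=s or sensors.state();R=rot(s)
    p=np.array([x,y,zg+.163])
    print(label,"slide",R.T@(p-s["tool_pos"])/.2,"twist",Ro.from_matrix(R.T@down(yaw)).as_rotvec(degrees=True)/120)
def yaw(s): y=rot(s)[:,1]; return np.degrees(np.arctan2(y[1],y[0]))
def snap(n,name):
    s=sensors.state(); im=read_camera(n); cv2.imwrite(f"pics/{name}.png",im[:,:,::-1]); return s,im,*campose(n,s)
E
python3 - <<'E'
from h import *
K,P=campose("top",None)
for n,px,z in [("tin",(381,222),.03),("t",(383,206),.047),("t",(397,219),.047),("t",(375,227),.047),("t",(392,235),.047),("tray",(286,215),.05),("hbA",(224,216),.05),("hbB",(202,246),.05),("offcut",(195,221),.055)]: print(n,ray(K,P,px,z)[0])
s=sensors.state(); print(yaw(s),rot(s))
for yw in (0,-20,20,yaw(s)): go(.46,-.31,.2,yw,s,yw)
E
```

```text
tin [ 0.5081 -0.3022  0.03  ]
t [ 0.5592 -0.3061  0.047 ]
t [ 0.5166 -0.3519  0.047 ]
t [ 0.4879 -0.2786  0.047 ]
t [ 0.4627 -0.3343  0.047 ]
tray [0.5196 0.0155 0.05  ]
hbA [0.5107 0.2188 0.05  ]
hbB [0.4101 0.2854 0.05  ]
offcut [0.4907 0.3118 0.055 ]
-74.31206836779651 [[-0.0005  0.2704 -0.9627]
 [ 0.0015 -0.9627 -0.2704]
 [-1.     -0.0016  0.0001]]
0 slide [ 0.2058 -1.2594 -1.7952] twist [-0.6193 -0.0004  0.0007]
-20 slide [ 0.2058 -1.2594 -1.7952] twist [-0.4526 -0.0003  0.0007]
20 slide [ 0.2058 -1.2594 -1.7952] twist [-0.7859 -0.0006  0.0006]
-74.31206836779651 slide [ 0.2058 -1.2594 -1.7952] twist [0.     0.0001 0.0008]
```

```bash
python3 -m crank '{"slide":[[0.1,-0.9,-0.98],[0.2,-0.9,-0.98],[0.2,-0.9,-0.98],[0.2,-0.9,-0.98],[0.2,-0.9,-0.98],[0.2,-0.9,-0.98],[0.2,-0.9,-0.98]],"twist":[[0.1,0,0],[0.13,0,0],[0.13,0,0],[0.13,0,0],[0.13,0,0],[0.13,0,0],[0.13,0,0]],"claw":[0.45,0.45,0.45,0.45,0.45,0.45,0.45]}' 20; python3 -c "
from h import *
print(yaw(sensors.state()))
go(.508,-.302,.167,-90)"
```

```text
t: 0.8
tool_pos: [0.3245, -0.42, 0.3633]
ee_rot: [-75.7, 89.8, 104.7]
contact_force: [-0.7, -0.4, 0.2]
width: 0.451
-89.55725759055947
 slide [ 0.1681 -0.5825 -0.9222] twist [0.0037 0.0005 0.0019]
```

```bash
python3 -m crank '{"slide":[[0.17,-0.58,-0.92],[0.17,-0.58,-0.92],[0.17,-0.58,-0.92],[0.17,-0.58,-0.92],[0.17,-0.58,-0.92],[0.17,-0.58,-0.92],[0.17,-0.58,-0.92]],"twist":[[0.004,0,0.002],[0.004,0,0.002],[0.004,0,0.002],[0.004,0,0.002],[0.004,0,0.002],[0.004,0,0.002],[0.004,0,0.002]],"claw":[0.45,0.45,0.45,0.45,0.45,0.45,0.45]}'; python3 -c "
from h import *
s,im,K,P=snap('wrist','w1');print(yaw(s),s['joint_vel'])"
```

```text
t: 1.5
tool_pos: [0.507, -0.3038, 0.3293]
ee_rot: [22.7, 89.9, -157.4]
contact_force: [-0.5, -0.7, -0.1]
width: 0.453
-90.09038523633954 [ 1.4306 -0.9124  1.1568  0.8833 -0.0186  0.0768 -0.0651]
```

View pics/w1.png

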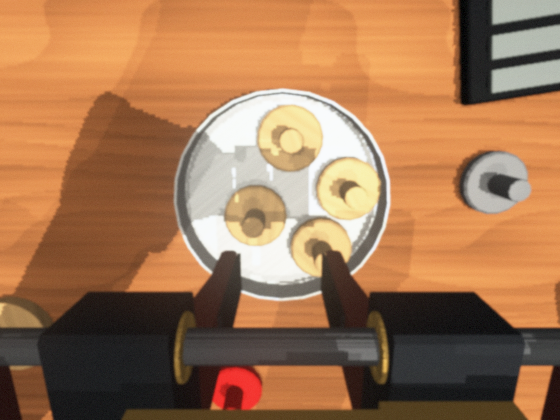

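The wrist view is centred on the tin at (283,194). The loose lids are at (290,138), (347,188), (255,215) and (321,247). The grey lid at (496,183) and the red one at (237,388) lie outside it.

```bash
cat >> h.py <<'E'
from scipy.optimize import least_squares
def fitc(W,r):
    f=lambda p:np.hypot(W[:,0]-p[0],W[:,1]-p[1])-r
    o=least_squares(f,W[:,:2].mean(0),loss='soft_l1',f_scale=.0015);return o.x,np.sqrt(np.median(f(o.x)**2))
def edgefit(im,K,P,c,r,z,sgn=None,band=.006,arc=None):
    """refine circle centre: radial gradient maxima along projected rays near guess c"""
    g=cv2.GaussianBlur(im,(3,3),0).astype(float)
    for it in range(4):
        pts=[]
        for a in np.radians(np.arange(0,360,4)):
            if arc and not arc(a): continue
            rr=np.linspace(r-band,r+band,41)
            X=np.c_[c[0]+rr*np.cos(a),c[1]+rr*np.sin(a),np.full(41,z)]
            q=proj(K,P,X).astype(np.float32)
            v=cv2.remap(g.astype(np.float32),q[:,0].reshape(1,-1),q[:,1].reshape(1,-1),cv2.INTER_LINEAR)[0]
            d=np.linalg.norm(np.diff(v,axis=0),axis=1);i=d.argmax()
            if d[i]>1.5: pts.append(X[i])
        W=np.array(pts);c,res=fitc(W,r)
        band=max(band*.75,.003)
    return c,res,len(W)
E
python3 - <<'E'
from h import *
im=cv2.imread('pics/w1.png')
# w1 pose (time has not advanced since, arm held)
s=sensors.state();K,P=campose("wrist",s)
hsv=cv2.cvtColor(im,cv2.COLOR_BGR2HSV)
tc=ray(K,P,(283,194),.03)[0][:2]
t,res,n=edgefit(im,K,P,tc,.087,.03,band=.008,arc=lambda a:True);print("tin",tc,t,res,n)
o=im.copy()
def draw(c,r,z,col):
    a=np.linspace(0,6.283,100);q=proj(K,P,np.c_[c[0]+r*np.cos(a),c[1]+r*np.sin(a),np.full(100,z)]);cv2.polylines(o,[q.astype(int)],True,col,1)
draw(t,.087,.03,(0,0,255))
for px in [(290,138),(347,188),(255,215),(321,247)]:
    c0=ray(K,P,px,.013)[0][:2]
    c,res,n=edgefit(im,K,P,c0,.027,.013,band=.005)
    d=c-t;print(px,c,res,n,"r",np.hypot(*d),"ang",np.degrees(np.arctan2(d[1],d[0])));draw(c,.027,.013,(255,0,0));draw(c,.009,.047,(0,255,0))
cv2.imwrite('pics/o1.png',cv2.resize(o[60:320,150:420],None,fx=2.2,fy=2.2))
E
```

```text
tin [ 0.5206 -0.3064] [ 0.5134 -0.3037] 0.0020619923451703154 82
(290, 138) [ 0.5631 -0.3115] 0.00042485438683693115 90 r 0.050251192617990714 ang -8.897768545707658
(347, 188) [ 0.5209 -0.3609] 0.0008340689129710314 90 r 0.05767026599998015 ang -82.56016482402757
(255, 215) [ 0.4982 -0.2826] 0.00036330949650599704 90 r 0.026059162287564396 ang 125.93036795285025
(321, 247) [ 0.4704 -0.338 ] 0.0007941225400988246 79 r 0.05501231811222094 ang -141.5086563890344
```

View pics/o1.png

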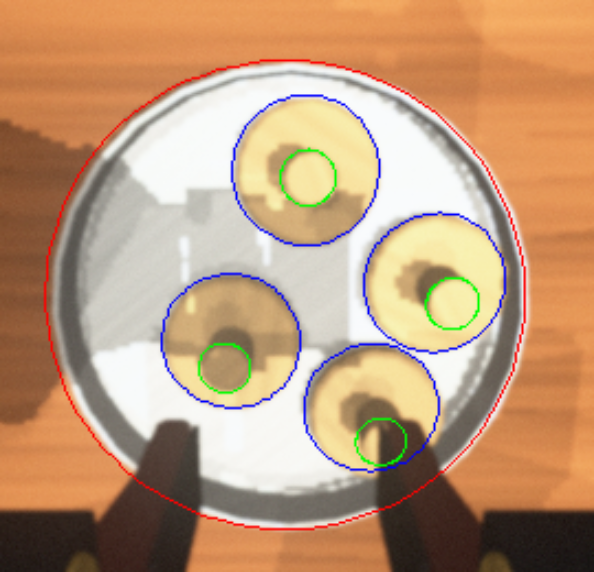

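The lid circles fit well. The rim fit is about 2 mm off at left and bottom, so I'll redo it from a saturation contour with a free radius.

```bash
cat >> h.py <<'E'
def tinfit(im,K,P,c0):
    """outermost low-saturation edge on each ray; im BGR; free radius"""
    S=cv2.GaussianBlur(cv2.cvtColor(im,cv2.COLOR_BGR2HSV)[:,:,1],(3,3),0).astype(np.float32);pts=[]
    for a in np.radians(np.arange(0,360,3)):
        rr=np.linspace(.094,.080,60);X=np.c_[c0[0]+rr*np.cos(a),c0[1]+rr*np.sin(a),np.full(60,.03)]
        q=proj(K,P,X).astype(np.float32);v=cv2.remap(S,q[:,0].reshape(1,-1),q[:,1].reshape(1,-1),cv2.INTER_LINEAR)[0]
        i=np.argmax(v<70)
        if v[:8].min()>100 and i>0: pts.append(X[i])
    W=np.array(pts);f=lambda p:np.hypot(W[:,0]-p[0],W[:,1]-p[1])-p[2]
    o=least_squares(f,[*c0,.087],loss='soft_l1',f_scale=.0007);return o.x,np.median(abs(f(o.x))),W
E
python3 - <<'E'
from h import *
im=cv2.imread('pics/w1.png');s=sensors.state();K,P=campose("wrist",s)
p,res,W=tinfit(im,K,P,[.5134,-.3037]);p,res,W=tinfit(im,K,P,p[:2]);print(p,res,len(W),np.degrees(np.arctan2(*(W[:,:2]-p[:2]).T[::-1])).astype(int))
for x in ([ 0.5631,-0.3115],[ 0.5209,-0.3609],[ 0.4982,-0.2826],[ 0.4704,-0.338 ]):
    d=x-p[:2];print(np.hypot(*d),np.degrees(np.arctan2(d[1],d[0])))
E
```

```text
[ 0.5134 -0.3053  0.0865] 0.00015955859385019533 107 [   0    2    5    8   11   14   17   20   23   26   29   32   35   38
   41   44   47   50   53   56   59   62   65   68   71   74   78   81
   84   87   90   93   96   99  102  105  108  111  114  117  120  123
  126  129  132  135  156  159  162  165  168  171  174  177 -179 -176
 -173 -170 -167 -164 -161 -158 -134 -131 -128 -125 -122 -119 -116 -113
 -110 -107 -104 -102  -99  -96  -93  -90  -87  -84  -81  -78  -75  -72
  -69  -66  -63  -60  -57  -54  -51  -48  -45  -42  -39  -36  -33  -30
  -27  -24  -21  -18  -15  -12   -9   -6   -3]
0.05005374053641348 -7.0653280028977505
0.056057094327889606 -82.33838288251725
0.027369710269697835 123.80173849649933
0.0540159534528065 -142.8017841768764
```

Tin centre is (.5134,-.3053) with 0.2 mm residual. The lids at -82° and -143° already sit in ring places. So the slots are -82, -142, 158, 98, 38 and -22°; A goes to -22° and C to the middle.

```bash
cat >> h.py <<'E'
TIN=np.array([.5134,-.3053])
def slot(a,r=.0565): return TIN+r*np.array([np.cos(np.radians(a)),np.sin(np.radians(a))])
E
python3 -c "
from h import *
s=sensors.state();print(s['tool_pos'],slot(-22.3))
go(.5631,-.3115,.075,-90,s,'aboveA');go(.5631,-.3115,.052,-90,s,'A')"
```

```text
[ 0.5063 -0.3045  0.3295] [ 0.5657 -0.3267]
aboveA slide [ 0.4567  0.0337 -0.2852] twist [-0.0016  0.001  -0.0006]
A slide [ 0.5717  0.0335 -0.2854] twist [-0.0016  0.001  -0.0006]
```

```bash
python3 -m crank '{"slide":[[0.2,0.034,-0.285],[0.455,0.034,-0.285],[0.455,0.034,-0.285],[0.455,0.034,-0.285],[0.572,0.034,-0.285],[0.572,0.034,-0.285],[0.572,0.034,-0.285],[0.572,0.034,-0.285],[0.572,0.034,-0.285],[0.572,0.034,-0.285],[0.572,0.034,-0.285]],"twist":[[-0.0016,0.001,0],[-0.0016,0.001,0],[-0.0016,0.001,0],[-0.0016,0.001,0],[-0.0016,0.001,0],[-0.0016,0.001,0],[-0.0016,0.001,0],[-0.0016,0.001,0],[-0.0016,0.001,0],[-0.0016,0.001,0],[-0.0016,0.001,0]],"claw":[0.45,0.45,0.45,0.45,0.45,0.45,0.1,0.1,0.1,0.1,0.1]}' 15; python3 -c "
from h import *
s=sensors.state();print(s['tool_pos'],yaw(s),s['width']*.088)
go(.5657,-.3267,.056,-90,s,'up');go(.5657,-.3267,.0525,-90,s,'down')"
```

```text
t: 2.65
tool_pos: [0.5634, -0.3119, 0.2165]
ee_rot: [122.0, 89.9, -58.0]
contact_force: [-2.6, 0.5, 7.7]
width: 0.2
[ 0.5634 -0.3119  0.2165] -90.00387340812216 0.017592146035970282
up slide [-0.0125  0.0741 -0.0116] twist [-0.     -0.0006 -0.001 ]
down slide [ 0.005   0.074  -0.0116] twist [-0.     -0.0006 -0.001 ]
```

```bash
python3 -m crank '{"slide":[[-0.03,0.0,0],[-0.03,0.0,0],[-0.03,0.074,-0.012],[-0.03,0.074,-0.012],[-0.03,0.074,-0.012],[0.0,0.074,-0.012],[0.0,0.074,-0.012],[0.0,0.074,-0.012],[0,0.074,-0.012],[0,0.074,-0.012],[-0.2,0.074,-0.012],[-0.2,0.074,-0.012]],"twist":[[0,0,0],[0,0,0],[0,0,0],[0,0,0],[0,0,0],[0,0,0],[0,0,0],[0,0,0],[0,0,0],[0,0,0],[0,0,0],[0,0,0]],"claw":[0.1,0.1,0.1,0.1,0.1,0.1,0.1,0.1,0.3,0.3,0.3,0.3]}'; python3 -c "
from h import *
s=sensors.state();print(s['tool_pos'],yaw(s),s['width']*.088)
go(.4982,-.2826,.0525,-90,s,'C')
go(.4982,-.2826,.08,-90,s,'Cup')"
```

```text
t: 3.85
tool_pos: [0.5674, -0.3274, 0.261]
ee_rot: [146.3, 89.4, -33.7]
contact_force: [0.8, -0.5, 0.4]
width: 0.299
[ 0.5674 -0.3274  0.261 ] -90.01298208033614 0.026349237548990295
C slide [ 0.2233 -0.2252  0.348 ] twist [-0.0001 -0.0039 -0.0026]
Cup slide [ 0.0858 -0.2245  0.3469] twist [-0.0001 -0.0039 -0.0026]
```

```bash
python3 -m crank '{"slide":[[0.08,-0.225,0.347],[0.08,-0.225,0.347],[0.08,-0.225,0.347],[0.218,-0.225,0.348],[0.218,-0.225,0.348],[0.218,-0.225,0.348],[0.218,-0.225,0.348],[0.218,-0.225,0.348],[0.218,-0.225,0.348],[0.218,-0.225,0.348]],"twist":[[0,-0.004,-0.0026],[0,-0.004,-0.0026],[0,-0.004,-0.0026],[0,-0.004,-0.0026],[0,-0.004,-0.0026],[0,-0.004,-0.0026],[0,-0.004,-0.0026],[0,-0.004,-0.0026],[0,-0.004,-0.0026],[0,-0.004,-0.0026]],"claw":[0.45,0.45,0.45,0.45,0.45,0.45,0.1,0.1,0.1,0.1]}' 15; python3 -c "
from h import *
s=sensors.state();print(s['tool_pos'],yaw(s),s['width']*.088)
p=s['tool_pos'];go(.5134,-.3053,p[2]-.163,-90,s,'centre')"
```

```text
t: 4.85
tool_pos: [0.4985, -0.2828, 0.2171]
ee_rot: [153.0, 90.0, -27.1]
contact_force: [-0.6, -0.0, 2.3]
width: 0.2
[ 0.4985 -0.2828  0.2171] -90.01519903332607 0.01760703804064283
centre slide [ 0.0001  0.1126 -0.0746] twist [-0.0001 -0.0003 -0.0002]
```

```bash
python3 -m crank '{"slide":[[-0.05,0.0,0],[-0.05,0.0,0],[-0.05,0.112,-0.075],[-0.05,0.112,-0.075],[-0.05,0.112,-0.075],[0.006,0.112,-0.075],[0.006,0.112,-0.075],[0.006,0.112,-0.075],[0.006,0.112,-0.075],[0.006,0.112,-0.075],[-0.2,0.112,-0.075],[-0.56,0.112,-0.075],[-0.56,0.112,-0.075],[-0.56,0.112,-0.075],[-0.56,0.112,-0.075]],"twist":[[0,0,0],[0,0,0],[0,0,0],[0,0,0],[0,0,0],[0,0,0],[0,0,0],[0,0,0],[0,0,0],[0,0,0],[0,0,0],[0,0,0],[0,0,0],[0,0,0],[0,0,0]],"claw":[0.1,0.1,0.1,0.1,0.1,0.1,0.1,0.1,0.3,0.3,0.3,0.3,0.3,0.3,0.3]}'
cat >> h.py <<'E'
def lids(im,K,P,guess,z=.013):
    out=[]
    for c0 in guess:
        c,res,n=edgefit(im,K,P,np.array(c0),.027,z,band=.005);out.append(c)
    return np.array(out)
def overlay(im,K,P,cs,name,z=.013,tin=None):
    o=im.copy();a=np.linspace(0,6.283,100)
    for c,r,h,col in [(c,.027,z,(255,0,0)) for c in cs]+[(c,.009,z+.034,(0,200,0)) for c in cs]+([(tin,tin[2],.03,(0,0,255))] if tin is not None else []):
        cv2.polylines(o,[proj(K,P,np.c_[c[0]+r*np.cos(a),c[1]+r*np.sin(a),np.full(100,h)]).astype(int)],True,col,1)
    cv2.imwrite(f'pics/{name}.png',o)
def report(im,K,P,gs,name):
    p,res,W=tinfit(im,K,P,TIN);p,res,W=tinfit(im,K,P,p[:2]);print("tin",p,res,len(W))
    L=lids(im,K,P,gs)
    for c in L: d=c-p[:2];print(c,"r %.4f ang %.1f"%(np.hypot(*d),np.degrees(np.arctan2(d[1],d[0]))))
    overlay(im,K,P,L,name,tin=p);return p,L
E
python3 - <<'E'
from h import *
s,im,K,P=snap('wrist','w2');im=im[:,:,::-1].copy()
report(im,K,P,[TIN,slot(-22.3),[.5209,-.3609],[.4704,-.338]],'o2')
print(s['tool_pos'])
print(campose('top',0)[1][:3,3]); go(.52,.0155,.167,-90,s,'tray')
E
```

```text
t: 6.35
tool_pos: [0.5132, -0.305, 0.3292]
ee_rot: [149.4, 89.9, -30.6]
contact_force: [-0.6, 0.1, -0.1]
width: 0.303
tin [ 0.5142 -0.3046  0.0865] 0.0001849205805656423 105
[ 0.5131 -0.304 ] r 0.0013 ang 150.5
[ 0.567 -0.326] r 0.0570 ang -22.1
[ 0.5219 -0.3603] r 0.0563 ang -82.1
[ 0.4705 -0.3384] r 0.0552 ang -142.3
[ 0.5132 -0.305   0.3292]
[0.2105 0.0526 1.7095]
tray slide [-0.0049 -1.6026 -0.0338] twist [-0.0001 -0.0005 -0.0003]
```

View pics/o2.png

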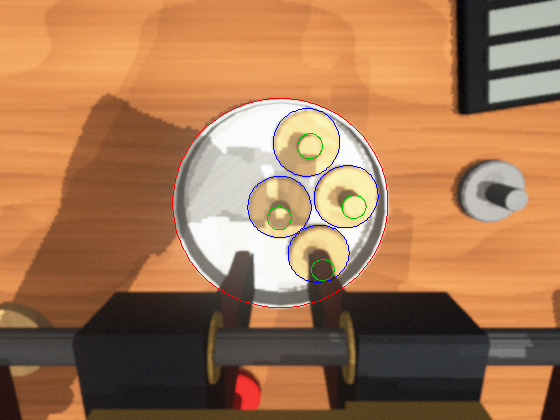

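All four lids in the tin are now within about 1 mm of their places (centre at (279,207)). On to the tray lid.

```bash
sed -i 's/^TIN=.*/TIN=np.array([.5138,-.3050])/' h.py; python3 -m crank '{"slide":[[0,-0.98,-0.03],[0,-0.98,-0.03],[0,-0.98,-0.03],[0,-0.98,-0.03],[0,-0.98,-0.03]],"twist":[[0,0,0],[0,0,0],[0,0,0],[0,0,0],[0,0,0]],"claw":[0.3,0.3,0.3,0.3,0.3]}'; python3 -c "
from h import *
go(.52,.0155,.167,-90)"
```

```text
t: 6.9
tool_pos: [0.5187, -0.1015, 0.3266]
ee_rot: [-47.1, 89.7, 133.5]
contact_force: [1.0, -0.3, -1.1]
width: 0.296
 slide [-0.0146 -0.5851 -0.0125] twist [0.005  0.0018 0.002 ]
```

```bash
python3 -m crank '{"slide":[[-0.015,-0.585,-0.012],[-0.015,-0.585,-0.012],[-0.015,-0.585,-0.012],[-0.015,-0.585,-0.012],[-0.015,-0.585,-0.012]],"twist":[[0.005,0.002,0.002],[0.005,0.002,0.002],[0.005,0.002,0.002],[0.005,0.002,0.002],[0.005,0.002,0.002]],"claw":[0.3,0.3,0.3,0.3,0.3]}'
python3 - <<'E'
from h import *
s,im,K,P=snap('wrist','w3');im=im[:,:,::-1].copy();print(s['tool_pos'],yaw(s))
hsv=cv2.cvtColor(im,cv2.COLOR_BGR2HSV);m=((hsv[:,:,2]>110)&(abs(hsv[:,:,0].astype(int)-22)<8)).astype(np.uint8)
a=cv2.HoughCircles(cv2.cvtColor(im,cv2.COLOR_BGR2GRAY),cv2.HOUGH_GRADIENT,1,40,param1=80,param2=18,minRadius=28,maxRadius=37);print(a)
g=[x for x in ray(K,P,a[0][:,:2],.016)[:,:2] if np.hypot(*(x-[.5196,.0155]))<.03] or [[.52,.0155]]
L=lids(im,K,P,g[:1],.016);print(g,L);overlay(im,K,P,L,'o3',.016)
E
```

```text
t: 7.4
tool_pos: [0.5196, 0.0149, 0.3288]
ee_rot: [21.3, 89.9, -158.7]
contact_force: [-0.0, 0.3, -0.9]
width: 0.298
[0.5196 0.0149 0.3288] -89.96525435112798
[[[281.5  198.5   31.7 ]
  [ 39.5  210.5   31.8 ]
  [256.5   53.5   28.35]]]
[array([0.5273, 0.0143])] [[0.5265 0.0143]]
```

View pics/o3.png

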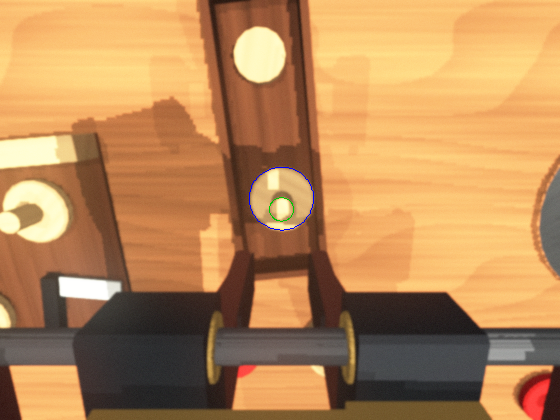

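The tray lid sits at (281,199) and fits well; the disc at (259,54) stays where it is.

```bash
python3 -c "
from h import *
s=sensors.state();go(.5265,.0143,.0555,-90,s)"
```

```text
slide [ 0.5524 -0.0023 -0.0353] twist [-0.0007  0.0009 -0.0005]
```

```bash
python3 -m crank '{"slide":[[0.2,-0.002,-0.035],[0.4,-0.002,-0.035],[0.55,-0.002,-0.035],[0.55,-0.002,-0.035],[0.55,-0.002,-0.035],[0.55,-0.002,-0.035],[0.55,-0.002,-0.035],[0.55,-0.002,-0.035],[0.3,-0.002,-0.035],[0.1,-0.002,-0.035],[0.1,-0.002,-0.035]],"twist":[[0,0.001,0],[0,0.001,0],[0,0.001,0],[0,0.001,0],[0,0.001,0],[0,0.001,0],[0,0.001,0],[0,0.001,0],[0,0.001,0],[0,0.001,0],[0,0.001,0]],"claw":[0.3,0.3,0.3,0.3,0.3,0.1,0.1,0.1,0.1,0.1,0.1]}' 15; python3 -c "
from h import *
s=sensors.state();print(s['tool_pos'],s['width']*.088,yaw(s));print(slot(38,.0568));go(*slot(38,.0568),.1,-90,s)"
```

```text
t: 8.55
tool_pos: [0.5286, 0.0146, 0.3147]
ee_rot: [179.0, 89.4, -1.1]
contact_force: [0.9, 0.1, -0.1]
width: 0.2
[0.5286 0.0146 0.3147] 0.017580253514911753 -90.0903618207673
[ 0.5586 -0.27  ]
 slide [ 0.2604  1.4231 -0.1491] twist [-0.0008 -0.0051 -0.0001]
```

```bash
python3 -m crank '{"slide":[[0.1,0.98,-0.15],[0.1,0.98,-0.15],[0.1,0.98,-0.15],[0.1,0.98,-0.15],[0.1,0.98,-0.15]],"twist":[[0,-0.005,0],[0,-0.005,0],[0,-0.005,0],[0,-0.005,0],[0,-0.005,0]],"claw":[0.1,0.1,0.1,0.1,0.1]}'; python3 -c "
from h import *
s=sensors.state();go(*slot(38,.0568),.09,-90,s)"
```

```text
t: 9.05
tool_pos: [0.5576, -0.1897, 0.2945]
ee_rot: [88.5, 89.7, -92.2]
contact_force: [-0.8, -0.4, -0.7]
width: 0.194
 slide [ 0.2092  0.4005 -0.01  ] twist [-0.0059  0.0001 -0.0022]
```

```bash
python3 -m crank '{"slide":[[0.1,0.3,-0.01],[0.209,0.4,-0.01],[0.209,0.4,-0.01],[0.209,0.4,-0.01],[0.209,0.4,-0.01],[0.209,0.4,-0.01]],"twist":[[-0.006,0,-0.002],[-0.006,0,-0.002],[-0.006,0,-0.002],[-0.006,0,-0.002],[-0.006,0,-0.002],[-0.006,0,-0.002]],"claw":[0.1,0.1,0.1,0.1,0.1,0.1]}'
python3 - <<'E'
from h import *
s,im,K,P=snap('wrist','w4');go(*slot(38,.0568),.0545,-90,s);go(*slot(38,.0568),.0525,-90,s);print(yaw(s),s['width'],s['tool_pos'],slot(38,.0568))
E
```

```text
t: 9.65
tool_pos: [0.5593, -0.268, 0.2538]
ee_rot: [-179.1, 89.9, 1.1]
contact_force: [-0.8, 0.4, -0.7]
width: 0.2
 slide [0.1815 0.0101 0.004 ] twist [ 0.0014 -0.0006  0.    ]
 slide [0.1915 0.0101 0.004 ] twist [ 0.0014 -0.0006  0.    ]
-89.83529035102563 0.2004481098497041 [ 0.5593 -0.268   0.2538] [ 0.5586 -0.27  ]
```

View pics/w4.png

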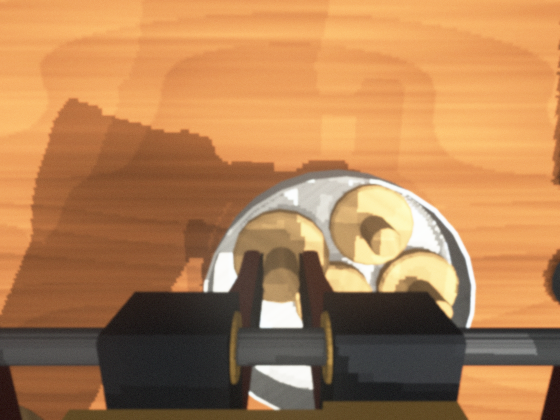

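The lid is held level at (281,260). I'll lower it and check the force before letting go.

```bash
python3 -m crank '{"slide":[[0.1,0.01,0.004],[0.16,0.01,0.004],[0.19,0.01,0.004],[0.19,0.01,0.004],[0.19,0.01,0.004]],"twist":[[0.001,0,0],[0.001,0,0],[0.001,0,0],[0.001,0,0],[0.001,0,0]],"claw":[0.1,0.1,0.1,0.1,0.1]}'
```

```text
t: 10.2
tool_pos: [0.5586, -0.2698, 0.2159]
ee_rot: [175.2, 89.9, -4.7]
contact_force: [-0.3, -0.1, -0.6]
width: 0.202
```

```bash
python3 -m crank '{"slide":[[0.008,0,0],[0.008,0,0],[0.008,0,0],[0.008,0,0],[-0.2,0,0],[-0.4,0,0],[-0.5,-0.2,0.15],[-0.5,-0.4,0.15]],"twist":[[0,0,0],[0,0,0],[0,0,0],[0,0,0],[0,0,0],[0,0,0],[0,0,0],[0,0,0]],"claw":[0.1,0.1,0.3,0.3,0.3,0.3,0.3,0.3]}'; python3 -c "
from h import *
print(lids.__name__);s,im,K,P=snap('wrist','w5');print(s['tool_pos'])
go(.5107-.0,.2188,.167,-90,s,'hbA');go(.4101,.2854,.167,-90,s,'hbB')"
```

```text
t: 11.0
tool_pos: [0.5268, -0.1917, 0.3184]
ee_rot: [145.2, 89.7, -35.1]
contact_force: [1.5, 0.5, -0.0]
width: 0.303
lids
[ 0.5268 -0.1917  0.3184]
hbA slide [-0.064  -2.0521  0.0896] twist [-0.0022 -0.0019 -0.0013]
hbB slide [-0.0669 -2.3828  0.5942] twist [-0.0022 -0.0019 -0.0013]
```

```bash
python3 -m crank '{"slide":[[-0.03,-1,0.06],[-0.03,-1,0.06],[-0.03,-1,0.06],[-0.03,-1,0.06],[-0.03,-1,0.06]],"twist":[[-0.002,-0.002,0],[-0.002,-0.002,0],[-0.002,-0.002,0],[-0.002,-0.002,0],[-0.002,-0.002,0]],"claw":[0.3,0.3,0.3,0.3,0.3]}'; python3 -c "
from h import *
s=sensors.state();go(.517,.2188,.167,-90,s,'hbA')"
```

```text
t: 11.55
tool_pos: [0.514, 0.0243, 0.3243]
ee_rot: [-80.3, 89.6, 100.8]
contact_force: [0.5, 0.3, -0.3]
width: 0.297
hbA slide [-0.0228 -0.972  -0.0344] twist [0.0095 0.0005 0.0029]
```

```bash
python3 -m crank '{"slide":[[-0.023,-0.97,-0.035],[-0.023,-0.97,-0.035],[-0.023,-0.97,-0.035],[-0.023,-0.97,-0.035],[-0.023,-0.97,-0.035],[-0.023,-0.97,-0.035],[-0.023,-0.97,-0.035]],"twist":[[0.009,0,0.003],[0.009,0,0.003],[0.009,0,0.003],[0.009,0,0.003],[0.009,0,0.003],[0.009,0,0.003],[0.009,0,0.003]],"claw":[0.3,0.3,0.3,0.3,0.3,0.3,0.3]}'
python3 - <<'E'
from h import *
s,im,K,P=snap('wrist','w6');im=im[:,:,::-1].copy();print(s['tool_pos'],yaw(s))
a=cv2.HoughCircles(cv2.cvtColor(im,cv2.COLOR_BGR2GRAY),cv2.HOUGH_GRADIENT,1,40,param1=80,param2=18,minRadius=28,maxRadius=37);print(a,ray(K,P,a[0][:,:2],.016))
g=[min(ray(K,P,a[0][:,:2],.016)[:,:2],key=lambda x:np.hypot(*(x-[.517,.2188])))]
L=lids(im,K,P,g,.016);print(g,L);overlay(im,K,P,L,'o6',.016);go(*L[0],.0552,-90,s)
E
```

```text
t: 12.25
tool_pos: [0.5175, 0.2166, 0.3295]
ee_rot: [42.5, 89.9, -137.6]
contact_force: [0.1, -0.6, -0.8]
width: 0.304
[0.5175 0.2166 0.3295] -90.04540286391747
[[[273.5 207.5  31.5]
  [529.5  49.5  29.3]]] [[0.5173 0.2224 0.016 ]
 [0.6398 0.0288 0.016 ]]
[array([0.5173, 0.2224])] [[0.5158 0.2221]]
 slide [ 0.5564 -0.0283  0.0074] twist [-0.0004  0.0009 -0.0008]
```

View pics/o6.png

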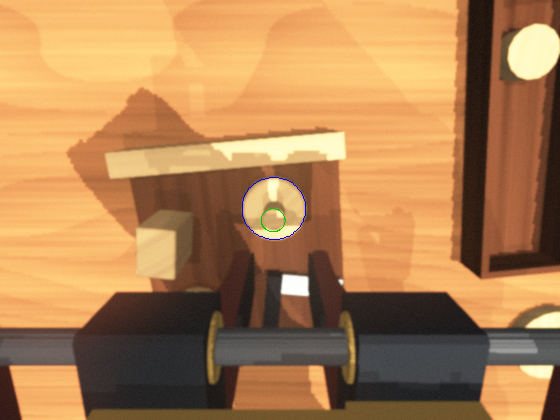

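The board lid at (274,208) fits well, and the offcut (165,245) and square (290,285) are clear of the fingers. I'll pick it up.

```bash
python3 -m crank '{"slide":[[0.2,-0.028,0.007],[0.4,-0.028,0.007],[0.555,-0.028,0.007],[0.555,-0.028,0.007],[0.555,-0.028,0.007],[0.555,-0.028,0.007],[0.555,-0.028,0.007],[0.555,-0.028,0.007],[0.555,-0.028,0.007],[0.3,-0.028,0.007],[0.1,-0.028,0.007],[0.1,0.5,0.007],[0.1,0.97,0.007],[0.1,0.97,0.007],[0.1,0.97,0.007],[0.1,0.97,0.007]],"twist":[[0,0.001,0],[0,0.001,0],[0,0.001,0],[0,0.001,0],[0,0.001,0],[0,0.001,0],[0,0.001,0],[0,0.001,0],[0,0.001,0],[0,0.001,0],[0,0.001,0],[0,0.001,0],[0,0.001,0],[0,0.001,0],[0,0.001,0],[0,0.001,0]],"claw":[0.3,0.3,0.3,0.3,0.3,0.3,0.1,0.1,0.1,0.1,0.1,0.1,0.1,0.1,0.1,0.1]}' 15; python3 -c "
from h import *
s=sensors.state();print(s['width'],yaw(s));go(*slot(158,.0572),.09,-90,s)"
```

```text
t: 13.9
tool_pos: [0.5154, 0.0145, 0.3102]
ee_rot: [91.1, 89.7, -89.6]
contact_force: [-0.3, 0.3, -1.2]
width: 0.2
0.19953553989950581 -90.74049605310859
 slide [0.2941 1.4921 0.2539] twist [-0.0062 -0.     -0.0026]
```

```bash
python3 -m crank '{"slide":[[0,0.98,0.17],[0,0.98,0.17],[0,0.98,0.17],[0,0.98,0.17],[0,0.98,0.17]],"twist":[[-0.006,0,-0.003],[-0.006,0,-0.003],[-0.006,0,-0.003],[-0.006,0,-0.003],[-0.006,0,-0.003]],"claw":[0.1,0.1,0.1,0.1,0.1]}'; python3 -c "
from h import *
s=sensors.state();print(s['width'],yaw(s));go(*slot(158,.0572),.09,-90,s)"
```

```text
t: 14.4
tool_pos: [0.4771, -0.187, 0.3117]
ee_rot: [87.5, 89.9, -93.0]
contact_force: [-0.1, 0.3, -0.8]
width: 0.197
0.1967642582462403 -90.53862555543911
 slide [0.2943 0.4828 0.0771] twist [-0.0045  0.     -0.001 ]
```

```bash
python3 -m crank '{"slide":[[0.1,0.3,0.07],[0.25,0.48,0.077],[0.294,0.48,0.077],[0.294,0.48,0.077],[0.294,0.48,0.077],[0.294,0.48,0.077],[0.294,0.48,0.077]],"twist":[[-0.0045,0,-0.001],[-0.0045,0,-0.001],[-0.0045,0,-0.001],[-0.0045,0,-0.001],[-0.0045,0,-0.001],[-0.0045,0,-0.001],[-0.0045,0,-0.001]],"claw":[0.1,0.1,0.1,0.1,0.1,0.1,0.1]}'; python3 -c "
from h import *
s=sensors.state();print(s['width'],yaw(s));go(*slot(158,.0572),.0515,-90,s)"
```

```text
t: 15.1
tool_pos: [0.4618, -0.2815, 0.2542]
ee_rot: [172.6, 89.9, -7.3]
contact_force: [0.5, 1.0, 1.0]
width: 0.199
0.19919634236579836 -89.84418425376096
 slide [0.1986 0.0103 0.0056] twist [ 0.0013 -0.0009 -0.0001]
```

```bash
python3 -m crank '{"slide":[[0.02,0.0105,0.0055],[0.07,0.0105,0.0055],[0.14,0.0105,0.0055],[0.198,0.0105,0.0055],[0.198,0.0105,0.0055],[0.198,0.0105,0.0055]],"twist":[[0.001,-0.001,0],[0.001,-0.001,0],[0.001,-0.001,0],[0.001,-0.001,0],[0.001,-0.001,0],[0.001,-0.001,0]],"claw":[0.1,0.1,0.1,0.1,0.1,0.1]}'
```

```text
t: 15.7
tool_pos: [0.4609, -0.2837, 0.2136]
ee_rot: [11.9, 90.0, -168.1]
contact_force: [2.2, -1.0, -2.5]
width: 0.198
```

```bash
python3 -m crank '{"slide":[[0,0,0],[0,0,0],[0,0,0],[0,0,0],[-0.2,0,0],[-0.4,0.0,0],[-0.58,0.1,-0.25],[-0.58,0.1,-0.25],[-0.58,0.1,-0.25],[-0.58,0.1,-0.25]],"twist":[[0,0,0],[0,0,0],[0,0,0],[0,0,0],[0,0,0],[0,0,0],[0,0,0],[0,0,0],[0,0,0],[0,0,0]],"claw":[0.1,0.3,0.3,0.3,0.3,0.3,0.3,0.3,0.3,0.3]}'
python3 - <<'E'
from h import *
s,im,K,P=snap('wrist','w7');im=im[:,:,::-1].copy();print(s['tool_pos'],yaw(s))
report(im,K,P,[TIN]+[slot(a) for a in (-22,-82,-142,158,38)],'o7')
go(.416,.288,.167,-90,s,'hbB')
E
```

```text
t: 16.7
tool_pos: [0.51, -0.3033, 0.3287]
ee_rot: [-18.0, 89.8, 162.0]
contact_force: [-1.9, -0.1, -0.3]
width: 0.303
[ 0.51   -0.3033  0.3287] -89.96905307734156
tin [ 0.5142 -0.3046  0.0864] 0.0002134933346229842 108
[ 0.5125 -0.3039] r 0.0018 ang 159.8
[ 0.5671 -0.3261] r 0.0571 ang -22.2
[ 0.5218 -0.36  ] r 0.0559 ang -82.2
[ 0.4699 -0.339 ] r 0.0562 ang -142.1
[ 0.4617 -0.2832] r 0.0567 ang 157.9
[ 0.5568 -0.2693] r 0.0552 ang 39.6
hbB slide [-0.003  -2.9568  0.4686] twist [0.0003 0.0012 0.0004]
```

View pics/o7.png

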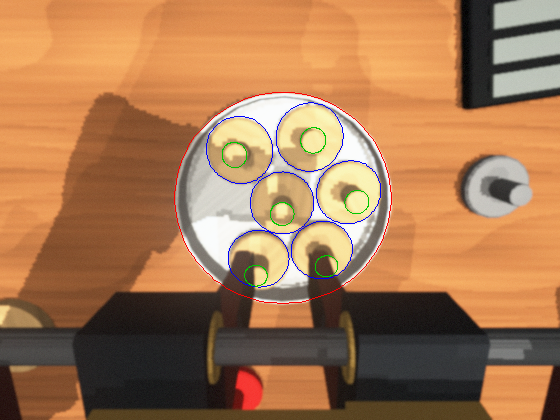

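Six lids are in place and the last gap, near (240,210) in the picture, is at (.5052,-.2486). Fetching the last lid.

```bash
python3 -m crank '{"slide":[[0,-1,0],[0,-1,0],[0,-1,0],[0,-1,0],[0,-1,0]],"twist":[[0,0.001,0],[0,0.001,0],[0,0.001,0],[0,0.001,0],[0,0.001,0]],"claw":[0.3,0.3,0.3,0.3,0.3]}'; python3 -m crank '{"slide":[[0,-1,0.05],[0,-1,0.05],[0,-1,0.05],[0,-1,0.05],[0,-1,0.05]],"twist":[[0.004,0.001,0],[0.004,0.001,0],[0.004,0.001,0],[0.004,0.001,0],[0.004,0.001,0]],"claw":[0.3,0.3,0.3,0.3,0.3]}'; python3 -c "
from h import *
s=sensors.state();print(yaw(s));go(.416,.288,.167,-90,s,'hbB')"
```

```text
t: 17.25
tool_pos: [0.5082, -0.0959, 0.3274]
ee_rot: [-46.1, 89.6, 134.6]
contact_force: [-0.2, 0.0, 0.8]
width: 0.301
t: 17.75
tool_pos: [0.494, 0.1095, 0.3277]
ee_rot: [-58.3, 89.6, 122.3]
contact_force: [0.1, -1.3, -0.8]
width: 0.296
-89.34891214576173
hbB slide [-0.0042 -0.897   0.3799] twist [0.0054 0.002  0.0031]
```

```bash
python3 -m crank '{"slide":[[-0.004,-0.895,0.38],[-0.004,-0.895,0.38],[-0.004,-0.895,0.38],[-0.004,-0.895,0.38],[-0.004,-0.895,0.38],[-0.004,-0.895,0.38],[-0.004,-0.895,0.38]],"twist":[[-0.005,0.002,0.003],[-0.005,0.002,0.003],[-0.005,0.002,0.003],[-0.005,0.002,0.003],[-0.005,0.002,0.003],[-0.005,0.002,0.003],[-0.005,0.002,0.003]],"claw":[0.3,0.3,0.3,0.3,0.3,0.3,0.3]}'
python3 - <<'E'
from h import *
s,im,K,P=snap('wrist','w8');im=im[:,:,::-1].copy();print(s['tool_pos'],yaw(s))
a=cv2.HoughCircles(cv2.cvtColor(im,cv2.COLOR_BGR2GRAY),cv2.HOUGH_GRADIENT,1,40,param1=80,param2=18,minRadius=28,maxRadius=37);print(a,ray(K,P,a[0][:,:2],.016))
g=[min(ray(K,P,a[0][:,:2],.016)[:,:2],key=lambda x:np.hypot(*(x-[.416,.288])))]
L=lids(im,K,P,g,.016);print(g,L);overlay(im,K,P,L,'o8',.016);go(*L[0],.0552,-90,s)
E
```

```text
t: 18.45
tool_pos: [0.4165, 0.2855, 0.3292]
ee_rot: [62.0, 89.9, -116.9]
contact_force: [-0.1, -0.6, -0.4]
width: 0.297
[0.4165 0.2855 0.3292] -88.87713261955662
[[[272.5 209.5  31.1]
  [526.5 264.5  35.3]]] [[0.4148 0.2922 0.016 ]
 [0.369  0.0671 0.016 ]]
[array([0.4148, 0.2922])] [[0.4135 0.292 ]]
 slide [ 0.5549 -0.0335  0.0136] twist [ 0.0094  0.0004 -0.0009]
```

View pics/o8.png

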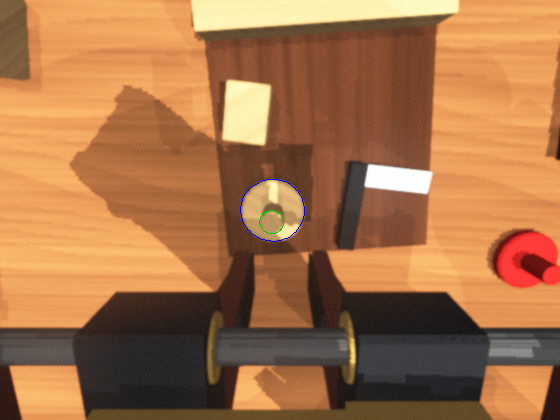

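The last lid is at (273,210), clear of the offcut (247,112) and the square (355,205).

```bash
python3 -m crank '{"slide":[[0.2,-0.033,0.013],[0.4,-0.033,0.013],[0.554,-0.033,0.013],[0.554,-0.033,0.013],[0.554,-0.033,0.013],[0.554,-0.033,0.013],[0.554,-0.033,0.013],[0.554,-0.033,0.013],[0.554,-0.033,0.013],[0.3,-0.033,0.013],[0.1,-0.033,0.013],[0.1,0.2,-0.2],[0.1,0.5,-0.45],[0.1,0.95,-0.45],[0.1,0.95,-0.45],[0.1,0.95,-0.45],[0.1,0.95,-0.45]],"twist":[[0.009,0,0],[0.009,0,0],[0.009,0,0],[0.009,0,0],[0.009,0,0],[0.009,0,0],[0.009,0,0],[0.009,0,0],[0.009,0,0],[0.009,0,0],[0.009,0,0],[0.009,0,0],[0.009,0,0],[0.009,0,0],[0.009,0,0],[0.009,0,0],[0.009,0,0]],"claw":[0.3,0.3,0.3,0.3,0.3,0.3,0.1,0.1,0.1,0.1,0.1,0.1,0.1,0.1,0.1,0.1,0.1]}' 15; python3 -m crank '{"slide":[[0,0.9,0],[0,0.9,0],[0,0.9,0],[0,0.9,0],[0,0.9,0]],"twist":[[0,0,0],[0,0,0],[0,0,0],[0,0,0],[0,0,0]],"claw":[0.1,0.1,0.1,0.1,0.1]}';  python3 -c "
from h import *
s=sensors.state();print(s['width'],yaw(s));go(.5052,-.2486,.1,-90,s)"
```

```text
t: 20.2
tool_pos: [0.511, 0.0925, 0.3098]
ee_rot: [86.4, 89.8, -94.0]
contact_force: [-0.4, -0.3, -0.5]
width: 0.201
t: 20.7
tool_pos: [0.5092, -0.0919, 0.3107]
ee_rot: [90.4, 89.7, -90.4]
contact_force: [-0.8, -0.3, -1.0]
width: 0.196
0.19630952358660936 -90.83285549958018
 slide [0.2426 0.7822 0.0088] twist [-0.0069 -0.     -0.0026]
```

```bash
python3 -m crank '{"slide":[[0.1,0.3,0.009],[0.2,0.55,0.009],[0.24,0.78,0.009],[0.24,0.782,0.009],[0.24,0.782,0.009],[0.24,0.782,0.009],[0.24,0.782,0.009],[0.24,0.782,0.009]],"twist":[[-0.007,0,-0.003],[-0.007,0,-0.003],[-0.007,0,-0.003],[-0.007,0,-0.003],[-0.007,0,-0.003],[-0.007,0,-0.003],[-0.007,0,-0.003],[-0.007,0,-0.003]],"claw":[0.1,0.1,0.1,0.1,0.1,0.1,0.1,0.1]}'; python3 -c "
from h import *
s=sensors.state();print(s['width'],yaw(s));go(.5052,-.2486,.0515,-90,s)"
```

```text
t: 21.5
tool_pos: [0.5059, -0.2463, 0.264]
ee_rot: [-123.0, 89.9, 57.2]
contact_force: [-0.1, 1.1, 0.1]
width: 0.198
0.1980899133359865 -89.80025641381211
 slide [0.2476 0.0116 0.0036] twist [ 0.0017 -0.0004  0.0007]
```

```bash
python3 -m crank '{"slide":[[0.02,0.0116,0.0036],[0.1,0.0116,0.0036],[0.16,0.0116,0.0036],[0.2,0.0116,0.0036],[0.22,0.0116,0.0036],[0.238,0.0116,0.0036],[0.247,0.0116,0.0036],[0.247,0.0116,0.0036]],"twist":[[0.0017,0,0],[0.0017,0,0],[0.0017,0,0],[0.0017,0,0],[0.0017,0,0],[0.0017,0,0],[0.0017,0,0],[0.0017,0,0]],"claw":[0.1,0.1,0.1,0.1,0.1,0.1,0.1,0.1]}'; python3 -c "
from h import *
s=sensors.state();print(s['tool_pos'],s['width'])"
```

```text
t: 22.3
tool_pos: [0.5056, -0.2485, 0.2161]
ee_rot: [-146.7, 89.9, 33.3]
contact_force: [-3.9, 2.4, 13.1]
width: 0.198
[ 0.5056 -0.2485  0.2161] 0.1975630455826149
```

```bash
python3 -m crank '{"slide":[[-0.01,-0.003,0.006],[-0.01,-0.003,0.006],[0.005,-0.003,0.006],[0.01,-0.003,0.006],[0.01,-0.003,0.006]],"twist":[[0,0,0],[0,0,0],[0,0,0],[0,0,0],[0,0,0]],"claw":[0.1,0.1,0.1,0.1,0.1]}'
python3 - <<'E'
from h import *
s,im,K,P=snap('wrist','w9')
E
```

```text
t: 22.8
tool_pos: [0.505, -0.2482, 0.2155]
ee_rot: [-176.4, 89.8, 3.6]
contact_force: [-3.1, 1.1, 14.7]
width: 0.199
```

View pics/w9.png

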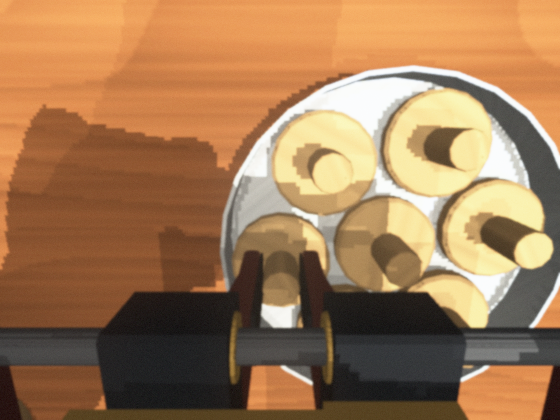

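The lid looks seated at (282,255) with gaps around it, so the 14 N is probably floor contact. I'll release, rise and measure.

```bash
python3 -m crank '{"slide":[[-0.005,0,0],[-0.005,0,0],[-0.005,0,0],[-0.005,0,0],[-0.2,0,0],[-0.4,0,0],[-0.57,0.27,-0.03],[-0.57,0.27,-0.03],[-0.57,0.27,-0.03],[-0.57,0.27,-0.03],[-0.57,0.27,-0.03]],"twist":[[0,0,0],[0,0,0],[0,0,0],[0,0,0],[0,0,0],[0,0,0],[0,0,0],[0,0,0],[0,0,0],[0,0,0],[0,0,0]],"claw":[0.1,0.27,0.27,0.27,0.27,0.27,0.27,0.27,0.27,0.27,0.27]}'
python3 - <<'E'
from h import *
s,im,K,P=snap('wrist','w10');im=im[:,:,::-1].copy();print(s['tool_pos'],yaw(s))
p,L=report(im,K,P,[TIN]+[slot(a) for a in (-22,-82,-142,158,98,38)],'o10')
from scipy.spatial.distance import pdist,squareform
D=squareform(pdist(L));print(D[0]*1000);print([round(1000*D[i,i%6+1],1) for i in range(1,7)])
# flatness: knob-top centre vs disc centre, knob at z=.047
for c in L:
    k,res,n=edgefit(im,K,P,c,.009,.047,band=.004);print('knob offset mm',(k-c)*1000,res*1000,n)
# second view from scene camera
s2,im2,K2,P2=snap('scene','s10');q=proj(K2,P2,[[*TIN,.03]])[0].astype(int);print(q)
b=im2[q[1]-50:q[1]+50,q[0]-60:q[0]+60,::-1]
x=im[80:330,150:420]
x=cv2.resize(x,(540,500),interpolation=cv2.INTER_CUBIC) ;o=cv2.imread('pics/o10.png')[80:330,150:420]
A=cv2.resize(x,(400,370));B=cv2.resize(b,(400,333),interpolation=cv2.INTER_CUBIC)
can=np.zeros((370,800,3),np.uint8);can[:,:400]=A;can[:333,400:]=B;cv2.imwrite('pics/fin.png',can)
E
```

```text
t: 23.95
tool_pos: [0.5104, -0.3005, 0.3278]
ee_rot: [-100.4, 89.9, 79.7]
contact_force: [-0.6, 0.9, -0.5]
width: 0.268
[ 0.5104 -0.3005  0.3278] -89.91804124820533
tin [ 0.5142 -0.3047  0.0864] 0.00021763936931430694 106
[ 0.5123 -0.3036] r 0.0022 ang 150.4
[ 0.5671 -0.3263] r 0.0572 ang -22.2
[ 0.5219 -0.3599] r 0.0558 ang -82.1
[ 0.47   -0.3391] r 0.0560 ang -142.0
[ 0.4614 -0.2842] r 0.0566 ang 158.8
[ 0.5039 -0.2486] r 0.0570 ang 100.4
[ 0.5564 -0.2694] r 0.0549 ang 39.9
[ 0.     59.3225 57.1564 55.2345 54.4551 55.6256 55.7378]
[np.float64(56.4), np.float64(55.9), np.float64(55.6), np.float64(55.5), np.float64(56.4), np.float64(57.9)]
knob offset mm [ 0.5215 -0.7433] 0.6213052919588451 87
knob offset mm [-0.9624  0.4102] 1.2565201207819992 90
knob offset mm [-1.2247 -0.9627] 1.204093269910558 80
knob offset mm [ 1.1928 -6.2428] 1.212387964401985 81
knob offset mm [-2.6597 -3.7701] 1.0033017460275988 82
knob offset mm [ 0.8334 -0.016 ] 0.662620616075009 90
knob offset mm [-0.0009 -1.0955] 0.6309526195868069 90
[199 291]
```

View pics/fin.png

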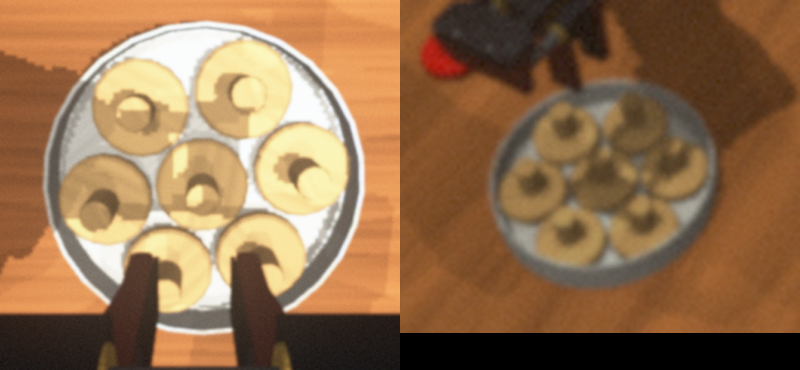

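The picture shows all seven lids flat in the tin, one in the middle and six around it. No overlap: centre spacings are 54.5 mm or more. The gripper is clear, so I'm handing in.

```bash
python3 -c "
from bench import ticket
print(ticket.close_job())"
```

```text
the job is handed in; nothing more can be done
None
```

All seven lids are in the tin, knobs up: one in the middle and six in a ring around it. I handed the job in at about 24 s, with the gripper clear above the tin. I moved one loose lid into its ring place and another to the middle, and left the other two where they lay. Then I brought in the tray lid and the two board lids.

**Last checks:**
- **Spacing:** Every neighbouring pair measured at least 54.5 mm apart centre to centre, and the lids are 54 mm across, so none overlap. The ring lids sit 55–57 mm from the tin's centre.
- **Middle lid:** It measured about 2 mm off the tin's centre, within the play.
- **Flatness:** All lids look flat in both the wrist and scene views. The knob check was poor for two ring lids (up to 6 mm off). One of them was behind the fingers and the other was in shadow, so I relied on the disc outlines and the scene view there.
- **Last lid:** It read about 14 N upward while being lowered, which I took as floor contact. It measured level and in its place after release.
- **Other things on the bench:** I didn't move any of them on purpose, but I didn't measure their positions again at the end.

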